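# Fit the change gears with the stop latched, then reset

### The arm

A 6-joint arm with a two-finger parallel gripper is mounted at the origin on the work surface. World frame = base frame: x ahead of the robot, y to its left, z up, the work surface at z = 0. Lengths are in mm, angles in rad, forces in N, time in s.
With the tool pointing down it reaches from about 350 to 775 mm from the base axis. Payload 7.3 kg.
Tool frame: the origin (TCP) lies midway between the tips of the shut fingers; the grasp point (between the pads) lies 19 mm behind it; z points along the fingers, y is the line along which they close (so a half turn about z gives the same grasp; the last joint's range is limited). The gripper opens to 92 mm and grips with 3 to 60 N. Pads are 19 mm wide; open, the fingers measure 130 mm over their backs; the gripper's body (75 mm by 190 mm) begins 47 mm behind the grasp point.
Start: joints at [-1.401, 0.342, 1.524, -0, 1.275, -0.146], TCP at [163.075, -499.05, 226.741] pointing down, gripper open.
Joint ranges: [-2.53, 2.53], [-0.77, 2.02], [0.04, 2.7], [-1, 4.14], [0.28, 2.66], [-3.11, 3.11]. Speed limits (rad/s): [2.57, 2.57, 3.14, 3.14, 3.14, 3.14].

### API

Orientations are given as [roll, pitch, yaw] about the fixed x, y, z axes, in that order (R = Rz(yaw) Ry(pitch) Rx(roll)).
In Python, from plant import * gives the robot as it stands.
- The arm moves only by the tool step_arm, never from a script. Its argument "deltas" is one flat list of numbers, 5 for each row, row after row: the shift along the world's x, y, z in mm, then the turn about the world's z in degrees, then the finger opening in mm, from 0 to 91.8. In form: [tx, ty, tz, turn, gripper, tx, ty, tz, turn, gripper, ...]. A call has exactly 10 rows; each row shifts and turns the commanded pose from where the row before left it; what a row does not reach is not made up. A row lasts 1/8 s, in which the tool goes at most 62.5 mm and 10.7 degrees, less where a joint would pass 70% of its speed; a pose out of reach is approached as far as the arm can. A call is refused whole if a number of a shift passes 62.5 or a number of a turn 10.7, either way. A call with a gripper value outside its range is refused whole. The fingers move at their own pace and stop on an object; the grip force is fixed at half the most. Time passes only in rows, so rows that do not move let the fingers close, or fill a call up. It gives the time, the measured TCP pose, the force, the opening and the grip force at its end, in the units of the state.
- get_obs(): the state, without advancing time (a new reading comes with each control period).
- capture(name): name is "scene" or "top"; returns the picture (420x560x3 uint8, red, green, blue); there is no depth.
- camera_params(name): a dict with "mtx" (3x3 intrinsics, pixels), "rvec" (rotation vector, rad) and "tvec" (3), from world to camera coordinates, as OpenCV has them. Camera axes: x right, y down, z forward; pixel columns grow to the right and rows downward; lengths in mm; the calibration is good to about 2 mm. A picture is of the moment at which its call begins. camera_params takes no time and is no camera call.
- close_job(): hands the job in; it is judged then, once.
The state is a dict: "time": time; "joint_positions": joint angles; "dq": joint speeds; "tau": joint torques, N m; "tool_pos": TCP position; "tcp_rot": TCP orientation; "contact_force": force on the tool from outside, world axes, zero at the start; "moment": the same for the moment, N m; "grip_width": finger opening in mm; "finger_force": force on a finger pad.
Only numpy, scipy, OpenCV 4.12 (cv2) and the standard library are available. Lean on these libraries where they do the work, as an engineer would, in place of code of your own. Each camera call takes 0.05 s, during which the arm holds its last target. There are 200 camera calls.

### The job

Push the mushroom stop button down until it latches, before fitting anything. With it latched, fit every change gear that is lying on the bench onto a free shaft of the open gearbox, rocking it until its teeth drop into mesh with the fixed centre gear and it sits fully down, and set the rubber bung upright and snug in the oil filler neck. Last of all, twist the stop button clockwise to release it so that it is up again, and leave the oil bottle, screwdriver and hammer alone.

Things in the scene. Friction and masses are not known exactly. Their poses are not given: they have to be found in the camera images.
- gearbox: Grey gearbox fixed to the bench, cover off, face up: 200 (x) x 270 (y) x 40 mm high. Origin: at bench level on the axis of the fixed centre gear; the block reaches from y -105 to +165 mm and x -100 to +100 mm. Position and yaw vary. On the deck: the centre gear, four stub shafts 60 mm from its axis at 45, 135, -135 and -45 degrees, and the filler neck at (0, +135) mm.
- centre_gear (a point): Fixed steel gear on the gearbox deck, does not turn. Point: its axis at deck level, axes as the gearbox. 10 straight-sided teeth 6 mm wide, one along the gearbox's +x, then every 36 degrees; tip radius 33.5, root radius 23.5, 12 mm thick, 1.5 mm play in mesh (top 52 mm above the bench); boss of radius 14, 16 mm high.
- shaft0 (a point): Foot of a stub shaft, on its axis at deck level (40 mm above the bench), at 45 degrees in the gearbox frame. Steel, 12 mm in diameter, 36 mm high; its top 6 mm taper to a 6 mm tip. Any gear may go on any shaft, one per shaft.
- shaft1 (a point): Foot of a stub shaft, on its axis at deck level (40 mm above the bench), at 135 degrees in the gearbox frame. Steel, 12 mm in diameter, 36 mm high; its top 6 mm taper to a 6 mm tip. Any gear may go on any shaft, one per shaft.
- shaft2 (a point): Foot of a stub shaft, on its axis at deck level (40 mm above the bench), at -135 degrees in the gearbox frame. Steel, 12 mm in diameter, 36 mm high; its top 6 mm taper to a 6 mm tip. Any gear may go on any shaft, one per shaft.
- shaft3 (a point): Foot of a stub shaft, on its axis at deck level (40 mm above the bench), at -45 degrees in the gearbox frame. Steel, 12 mm in diameter, 36 mm high; its top 6 mm taper to a 6 mm tip. Any gear may go on any shaft, one per shaft.
- filler_rim (a point): Centre of the mouth of the oil filler neck, 70 mm above the bench. The neck is a grey upright tube on the gearbox deck, 36 mm outside and 28 mm inside diameter, 30 mm high; axes as the gearbox.
- gear0: Loose steel change gear (two to four present, all alike), about 0.25 kg, flat on the bench. Origin: centre of its underside, z up its axis. Teeth as the centre gear's, one along its own +x; 12 mm thick; 16 mm bore; round hub 30 mm in diameter rises to 36 mm above the underside (grip it). Fully down, its underside is on the deck; out of mesh it rests 12 mm higher.
- gear1: Loose steel change gear (two to four present, all alike), about 0.25 kg, flat on the bench. Origin: centre of its underside, z up its axis. Teeth as the centre gear's, one along its own +x; 12 mm thick; 16 mm bore; round hub 30 mm in diameter rises to 36 mm above the underside (grip it). Fully down, its underside is on the deck; out of mesh it rests 12 mm higher.
- gear2: Loose steel change gear (two to four present, all alike), about 0.25 kg, flat on the bench. Origin: centre of its underside, z up its axis. Teeth as the centre gear's, one along its own +x; 12 mm thick; 16 mm bore; round hub 30 mm in diameter rises to 36 mm above the underside (grip it). Fully down, its underside is on the deck; out of mesh it rests 12 mm higher.
- gear3: Loose steel change gear (two to four present, all alike), about 0.25 kg, flat on the bench. Origin: centre of its underside, z up its axis. Teeth as the centre gear's, one along its own +x; 12 mm thick; 16 mm bore; round hub 30 mm in diameter rises to 36 mm above the underside (grip it). Fully down, its underside is on the deck; out of mesh it rests 12 mm higher.
- bung: Loose black rubber bung standing upright on the bench, 0.05 kg. Origin: centre of its small end (underside), z up. Tapers from 20 mm diameter at the bottom to 34 mm at 30 mm height, then a round grip knob 26 mm in diameter and 22 mm high (total 52 mm). Seated in the neck, its underside is about 17 to 19 mm below the rim.
- stop_box: Grey stop station, 90 x 90 x 50 mm high, fixed to the bench. Origin: centre of its underside. Position varies. The red mushroom button stands on the middle of its top.
- stop_top (a point): Centre of the top face of the red mushroom head, 84 mm above the bench when up, about 76 mm when latched. Head: disc of 40 mm diameter, 16 mm thick; under it a thin stem (20 mm), so that 18 mm are free between head and box when up and about 10 mm when latched.
- stop_press (a joint): How far the mushroom head is pushed down, m: 0 up, 0.009 hard down; needs about 5 N in all. Pushed to 0.008 or more it latches and stays at about 0.008 when let go. Springs up to 0 once unlatched by a twist and no longer held.
- stop_turn (a joint): Twist of the mushroom head, rad, clockwise seen from above; 0 at rest, stop at 1.2, light return spring (under 0.1 N m). Twisting past about 0.6 releases the latch; take it to about 0.9 and let go: the head springs up and turns back.
- oil_bottle: White oil bottle, 56 mm in diameter, 130 mm high, bystander. Origin: centre of its underside.
- screwdriver: Screwdriver lying on the bench, bystander. Origin: underside, mid length.
- hammer: Hammer lying on the bench, bystander. Origin: underside, mid length.

How it is judged:
By the outcome, as a careful person would: the job done as asked, in the order asked, and still so for the second after the job is handed in, with the robot touching nothing.
Of gear0, gear1, gear2, gear3 only 2 to 4 are there at a start; the rules pass over those that are not, and their reading is None.
At some moment in a run one of gear0, gear1, gear2, gear3 may be knocked a few centimetres aside while the robot is not near it.
It also fails if it takes over 210 s, if anything falls off the work surface, if the arm or the gripper's body presses on something with over 40 N, if the wrist force passes 120 N, or if a joint passes its speed limit or range.

## Working session

There is one attempt and no reset: what is moved stays moved. The work goes in short steps, Python scripts to look and compute and a tool call to move; the robot and the scene stay as the last step left them, time stands still between calls to the robot, and variables do not carry over. Pictures are saved under pics/ and viewed, at most 14 in all, crops included, and the job is handed in when it is done.

Besides the shell and the picture viewer there is one more tool, called after "Emit:" by a JSON object that holds its "name" and its "arguments", one argument or row to a line. step_arm: Moves the arm, as the interface text tells. Its arguments: {"type":"object","properties":{"deltas":{"type":"array","items":{"type":"number"}}},"required":["deltas"]}

```bash
mkdir -p pics; cat > h.py <<'E'
from plant import *
import numpy as np, cv2
def snap(cam,fn):
    im=capture(cam); cv2.imwrite('pics/'+fn,im[:,:,::-1]); return im
def ray(cam,px,z):
    p=camera_params(cam); K=np.array(p["mtx"],float); R=cv2.Rodrigues(np.array(p["rvec"],float))[0]; t=np.array(p["tvec"],float).ravel()
    d=R.T@np.linalg.inv(K)@np.array([px[0],px[1],1.]); c=-R.T@t
    return c+d*(z-c[2])/d[2]
def proj(cam,P):
    p=camera_params(cam)
    return cv2.projectPoints(np.array(P,float).reshape(-1,1,3),np.array(p["rvec"],float),np.array(p["tvec"],float),np.array(p["mtx"],float),None)[0][:,0]
E
python3 - <<'E'
from h import *
snap('scene','s0.png');snap('top','t0.png')
o=get_obs();print({k:np.round(v,3) for k,v in o.items()})
for c in('top','scene'):
    p=camera_params(c);R=cv2.Rodrigues(np.array(p["rvec"],float))[0];print(c,(-R.T@np.array(p["tvec"]).ravel()).round(),np.round(p["mtx"],1).tolist())
E
```

```text
{'time': np.float64(0.1), 'joint_positions': array([-1.401,  0.343,  1.525, -0.   ,  1.275, -0.146]), 'dq': array([-0.002, -0.001, -0.003, -0.001,  0.   , -0.   ]), 'tau': array([ 1.0000e-03, -4.3201e+01, -2.4470e+01,  7.2000e-02,  5.3000e-02,
       -0.0000e+00]), 'tool_pos': array([ 163.023, -498.681,  226.114]), 'tcp_rot': array([-3.14 , -0.   ,  0.316]), 'contact_force': array([-0.149,  0.411, -0.588]), 'moment': array([ 0.008, -0.06 , -0.04 ]), 'finger_force': np.float64(0.0), 'grip_width': np.float64(91.808)}
top [ 519.  -30. 1274.] [[500.2, 0.0, 272.4], [0.0, 500.2, 206.5], [0.0, 0.0, 1.0]]
scene [1465. -497. 1266.] [[527.4, 0.0, 288.2], [0.0, 527.4, 207.0], [0.0, 0.0, 1.0]]
```

View pics/t0.png

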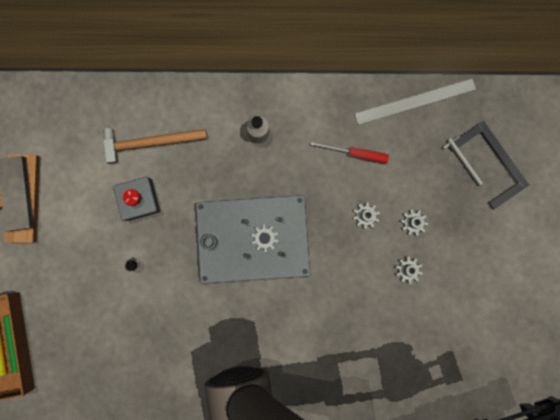

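View pics/s0.png

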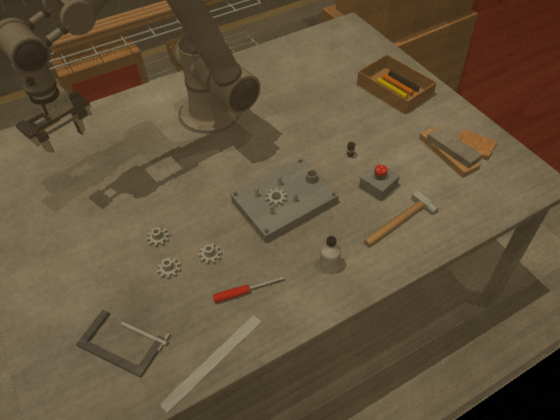

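The top view shows three gears at about (367,215), (414,222) and (409,270). The button is at (131,198), the bung at (131,265), the centre gear at (264,238) and the filler at (209,242). I'll zoom in next.

```bash
python3 - <<'E'
import cv2,numpy as np
t=cv2.imread('pics/t0.png');s=cv2.imread('pics/s0.png')
c=lambda im,x,y,w,h,W,H:cv2.resize(im[y:y+h,x:x+w],(W,H),interpolation=cv2.INTER_CUBIC)
a=c(t,190,190,125,100,500,400); b=c(t,340,195,100,100,300,300)
d=c(t,100,165,75,115,195,299); e=c(s,225,130,180,115,500,320)
M=np.zeros((600,800,3),np.uint8); M[:400,:500]=a; M[:300,500:]=b; M[300:599,500:695]=d
cv2.imwrite('pics/c0.png',M)
E
```

```text
(no output)
```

View pics/c0.png

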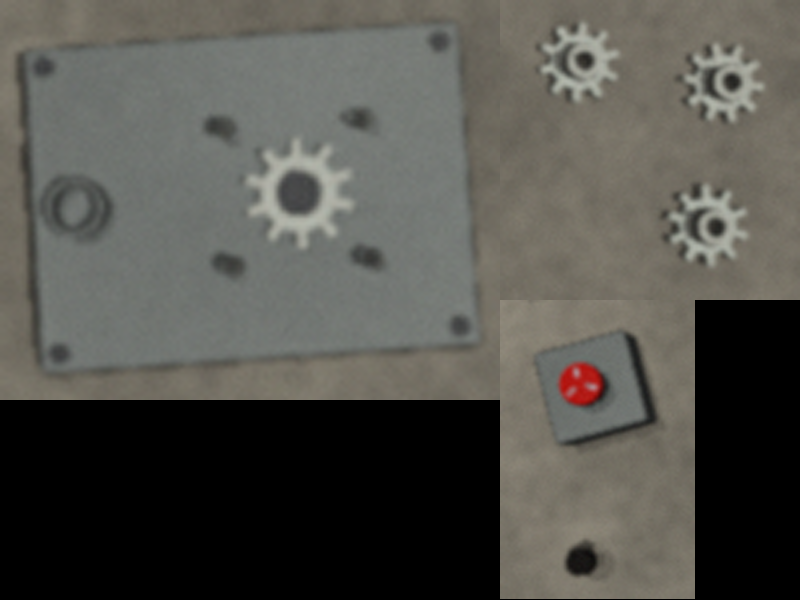

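```bash
cat > fit.py <<'E'
from h import *
from scipy.optimize import minimize
S=4
def circ(x,y,z,r,n=40):
    a=np.linspace(0,2*np.pi,n,endpoint=False); return np.c_[x+r*np.cos(a),y+r*np.sin(a),np.full(n,z)]
def gearpts(x,y,z,yaw,s=1):
    P=[]; h=3*s; ri,ro=23.5*s,33.5*s
    for k in range(10):
        a=yaw+k*np.pi/5; c,sn=np.cos(a),np.sin(a)
        for u,v in((np.sqrt(ri**2-h*h),-h),(ro,-h),(ro,h),(np.sqrt(ri**2-h*h),h)): P.append([x+u*c-v*sn,y+u*sn+v*c,z])
    return np.array(P)
def gear(p,z0=0):
    x,y,w=p; return [('m',[gearpts(x,y,z0+z,w) for z in(0,4,8)]),('f',gearpts(x,y,z0+12,w)),
      ('h',np.r_[circ(x,y,z0+12,15),circ(x,y,z0+36,15)]),('f',circ(x,y,z0+36,15)),('f',circ(x,y,z0+36,8))]
def box(p):
    x,y,w=p; c,s=np.cos(w),np.sin(w); R=np.array([[c,-s],[s,c]])
    r=np.array([[-100,-105],[100,-105],[100,165],[-100,165]])@R.T+[x,y]; L=lambda z:np.c_[r,np.full(4,z)]
    f=np.array([0,135])@R.T+[x,y]
    return [('h',np.r_[L(0),L(40)]),('f',L(40)),('h',np.r_[circ(*f,40,18),circ(*f,70,18)]),('f',circ(*f,70,18)),('f',circ(*f,70,14)),
      ('m',[gearpts(x,y,z,w) for z in(40,44,48)]),('f',gearpts(x,y,52,w)),('h',np.r_[circ(x,y,52,14),circ(x,y,56,14)])]
def stop(p,z=84):
    x,y=p; return [('h',np.r_[circ(x,y,z-16,20),circ(x,y,z,20)]),('f',circ(x,y,z,20))]
def bung(p):
    x,y=p; return [('h',np.r_[circ(x,y,0,10),circ(x,y,30,17),circ(x,y,52,13)]),('f',circ(x,y,52,13))]
def cost(p,model,ims,ctr,R,ch):
    tot=0
    for cam,im in ims.items():
        q=proj(cam,ctr)[0]; r=R[cam]; x0,y0=(q-r).astype(int); x0=max(x0,0);y0=max(y0,0)
        sub=ch(im[y0:y0+2*r,x0:x0+2*r].astype(float)); h,w=sub.shape
        lab=np.zeros((h*S,w*S),np.uint8)
        for i,(k,P) in enumerate(model(p)):
            for Q in (P if k=='m' else [P]):
                uv=(proj(cam,Q)-[x0,y0]+.5)*S-.5
                if k=='h': uv=cv2.convexHull(uv.astype(np.float32))[:,0]
                cv2.fillPoly(lab,[np.round(uv*16).astype(np.int32)],i+1,shift=4)
        A=[cv2.GaussianBlur(cv2.resize((lab==i).astype(np.float32),(w,h),interpolation=cv2.INTER_AREA),(0,0),.7).ravel() for i in range(lab.max()+1)]
        A=np.array(A).T; b=sub.ravel(); c=np.linalg.lstsq(A,b,rcond=None)[0]
        tot+=np.mean((A@c-b)**2)/np.var(b)
    return tot
gray=lambda s:s.mean(2); red=lambda s:s[...,0]-s[...,1]
def fit(model,ims,xy,z,yaws=None,r=24,ch=gray,d=6):
    R=r if isinstance(r,dict) else {c:r for c in ims}; best=None
    for w in(yaws if yaws is not None else [None]):
        p0=np.r_[xy,[] if w is None else [w]]
        sim=[p0]+[p0+np.eye(len(p0))[i]*([d,d,.12][i]) for i in range(len(p0))]
        o=minimize(cost,p0,(model,ims,[*xy,z],R,ch),method='Nelder-Mead',options=dict(initial_simplex=sim,xatol=.01,fatol=1e-5,maxiter=150))
        if best is None or o.fun<best.fun: best=o
    return best.x,best.fun
E
cat > m0.py <<'E'
from fit import *
ld=lambda f:cv2.imread('pics/'+f)[:,:,::-1]
T,Sc=ld('t0.png'),ld('s0.png')
sets={'both':{'top':T,'scene':Sc},'top':{'top':T},'scene':{'scene':Sc}}
ys=np.deg2rad(np.arange(0,36,9))
for n,ims in sets.items():
    x,f=fit(box,ims,ray('top',(264.5,238),52)[:2],50,np.deg2rad([0,3,-3]),{'top':75,'scene':75}); print(n,'box',x[:2].round(1),np.rad2deg(x[2]).round(2),round(f,3))
    for px in((367,215),(414,222),(409,270)):
        x,f=fit(gear,ims,ray('top',px,15)[:2],15,ys); print(n,'gear',x[:2].round(1),(np.rad2deg(x[2])%36).round(1),round(f,3))
    x,f=fit(stop,ims,ray('top',(131,197.5),84)[:2],80,None,14,red); print(n,'stop',x.round(1),round(f,3))
    x,f=fit(bung,ims,ray('top',(131,265.5),40)[:2],30,None,12); print(n,'bung',x.round(1),round(f,3))
E
python3 m0.py
```

```text
Traceback (most recent call last):
  File "m0.py", line 7, in <module>
    x,f=fit(box,ims,ray('top',(264.5,238),52)[:2],50,np.deg2rad([0,3,-3]),{'top':75,'scene':75}); print(n,'box',x[:2].round(1),np.rad2deg(x[2]).round(2),round(f,3))
        ~~~^^^^^^^^^^^^^^^^^^^^^^^^^^^^^^^^^^^^^^^^^^^^^^^^^^^^^^^^^^^^^^^^^^^^^^^^^^^^^^^^^^^^^
  File "fit.py", line 46, in fit
    o=minimize(cost,p0,(model,ims,[*xy,z],R,ch),method='Nelder-Mead',options=dict(initial_simplex=sim,xatol=.01,fatol=1e-5,maxiter=150))
  File "fit.py", line 33, in cost
    uv=(proj(cam,Q)-[x0,y0]+.5)*S-.5
        ~~~~^^^^^^^
  File "h.py", line 10, in proj
    p=camera_params(cam)
ValueError: time passes only in moves, steps and waits
```

```bash
sed -i '2a import functools\n_cp=camera_params\ncamera_params=functools.lru_cache(None)(lambda n:_cp(n))' h.py; python3 m0.py
```

```text
both box [525.6 -14.3] 4.28 1.263
both gear [ 583.4 -268.7] 30.6 0.551
both gear [ 566.8 -390.6] 11.9 0.586
both gear [ 447.2 -376. ] 3.1 0.534
both stop [621.3 305.2] 0.132
both bung [457.8 311.4] 0.234
top box [525.8 -14.8] 4.2 0.505
top gear [ 584.6 -270. ] 30.9 0.151
top gear [ 567.5 -391.1] 11.7 0.129
top gear [ 448.1 -376.4] 3.6 0.141
top stop [621.2 304.7] 0.056
top bung [458.  309.8] 0.055
scene box [523.7 -11.8] 4.16 0.737
scene gear [ 582.5 -268.4] 30.1 0.272
scene gear [ 565.8 -390.1] 11.9 0.351
scene gear [ 446.  -375.5] 3.4 0.296
scene stop [620.3 307.5] 0.056
scene bung [456.4 313.3] 0.154
```

Emit:
{"name": "step_arm", "arguments": {
  "deltas": [23,40,0,0,0,23,40,0,0,0,23,40,0,0,0,23,40,0,0,0,23,40,0,0,0,23,40,0,0,0,23,40,0,0,0,23,40,0,0,0,23,40,0,0,0,23,40,0,0,0]
}}

```text
time: 1.35
tool_pos: [393.5, -97.6, 226.6]
tcp_rot: [3.142, 0.0, 0.316]
contact_force: [0.1, -0.9, 0.1]
grip_width: 1.0
finger_force: 0.0
```

Emit:
{"name": "step_arm", "arguments": {
  "deltas": [23,40,0,0,0,23,40,0,0,0,23,40,0,0,0,23,40,0,0,0,23,40,0,0,0,23,40,0,0,0,23,40,-15,0,0,23,40,-25,0,0,23,40,-35,0,0,21,44,-35,0,0]
}}

```text
time: 2.6
tool_pos: [621.7, 306.0, 115.2]
tcp_rot: [3.141, 0.0, 0.315]
contact_force: [0.6, -0.6, 1.2]
grip_width: -0.1
finger_force: 0.0
```

Emit:
{"name": "step_arm", "arguments": {
  "deltas": [0,0,-15,0,0,0,0,-13,0,0,0,0,-3,0,0,0,0,-2,0,0,0,0,-2,0,0,0,0,-2,0,0,0,0,-2,0,0,0,0,-1.2,0,0,0,0,0,0,0,0,0,0,0,0]
}}

```text
time: 3.85
tool_pos: [621.1, 305.1, 76.4]
tcp_rot: [3.142, 0.0, 0.316]
contact_force: [0.8, -0.3, 1.7]
grip_width: 0.4
finger_force: 0.7
```

Emit:
{"name": "step_arm", "arguments": {
  "deltas": [0,0,-1,0,0,0,0,0,0,0,0,0,-1,0,0,0,0,0,0,0,0,0,0,0,0,0,0,0,0,0,0,0,0,0,0,0,0,0,0,0,0,0,0,0,0,0,0,0,0,0]
}}

```text
time: 5.1
tool_pos: [621.2, 305.1, 75.3]
tcp_rot: [3.142, -0.001, 0.316]
contact_force: [0.8, -0.8, 5.8]
grip_width: 0.5
finger_force: 2.7
```

Emit:
{"name": "step_arm", "arguments": {
  "deltas": [0,0,-1,0,0,0,0,-1,0,0,0,0,0,0,0,0,0,0,0,0,0,0,10,0,0,0,0,30,0,0,0,-5,30,0,30,-10,-40,20,0,50,-20,-40,0,0,50,-20,-40,0,0,50]
}}

```text
time: 6.35
tool_pos: [570.1, 178.9, 162.4]
tcp_rot: [-3.141, 0.001, 0.316]
contact_force: [0.6, -1.3, 0.7]
grip_width: 35.6
finger_force: 0.0
```

```bash
cat > m1.py <<'E'
from fit import *
import sys
from scipy.optimize import minimize
S1=snap('scene','s1.png');T1=snap('top','t1.png')
ld=lambda f:cv2.imread('pics/'+f)[:,:,::-1]
for n,ims in(('before',{'top':ld('t0.png'),'scene':ld('s0.png')}),('now',{'top':T1,'scene':S1})):
    for z in(76,84):
        x,f=fit(lambda p:stop(p,z),ims,(621,305),80,None,14,red); print(n,z,x.round(1),round(f,4))
    x,f=fit(lambda p:stop(p,84),{'scene':ims['scene']},(621,305),80,None,14,red); print(n,'scene',x.round(1))
print(get_obs()['tool_pos'])
E
python3 m1.py
```

```text
before 76 [620.7 308.5] 0.306
before 84 [621.4 305.8] 0.1298
before scene [620.4 307.3]
now 76 [618.6 307.9] 0.9975
now 84 [626.1 301.6] 1.0553
now scene [627.2 301.6]
[568.89429984 176.79799385 162.33447665]
```

Emit:
{"name": "step_arm", "arguments": {
  "deltas": [1.5,-45,0,0,60,1.5,-45,0,0,60,1.5,-45,0,0,60,1.5,-45,0,0,60,1.5,-45,0,0,60,1.5,-45,0,0,60,1.5,-45,-15,0,60,1.5,-45,-20,0,60,1.5,-45,-20,0,60,0,-41,-20,0,60]
}}

```text
time: 7.7
tool_pos: [585.1, -267.1, 86.5]
tcp_rot: [-3.141, -0.0, 0.316]
contact_force: [0.2, 0.3, -0.1]
grip_width: 60.0
finger_force: 0.0
```

```bash
python3 - <<'E'
from fit import *
S1=snap('scene','s2.png');T1=snap('top','t2.png')
print(get_obs()['tool_pos'],get_obs()['tcp_rot'])
M=np.zeros((600,800,3),np.uint8)
M[:300,:400]=cv2.resize(T1[180:300,320:480],(400,300));M[:300,400:]=cv2.resize(S1[200:320,100:260],(400,300))
M[300:,:400]=cv2.resize(T1[150:270,90:250],(400,300));M[300:,400:]=cv2.resize(S1[140:260,230:390],(400,300))
cv2.imwrite('pics/c2.png',M[:,:,::-1])
E
```

```text
[ 583.37800579 -269.07981206   84.32626504] [-3.13923523e+00  3.01172139e-03  3.12022355e-01]
```

View pics/c2.png

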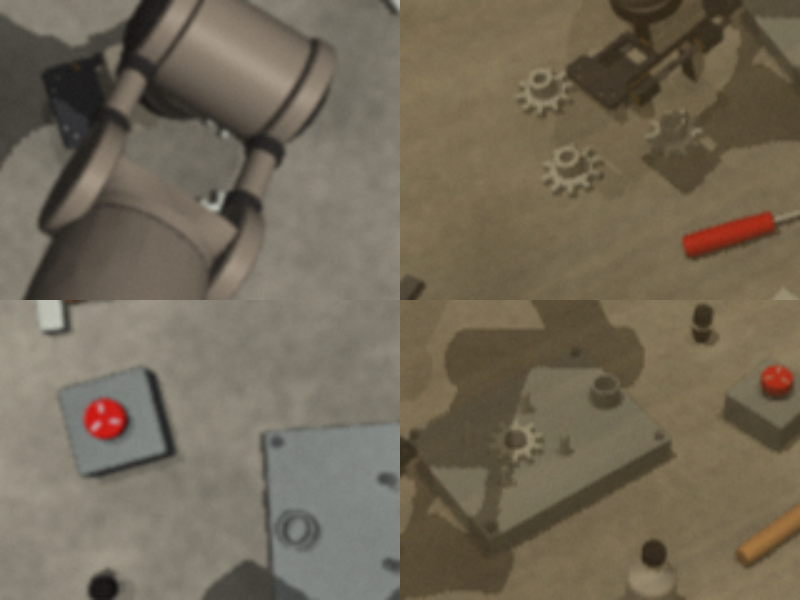

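The crops show gear A still in place. The head sits lower on its box, so it is latched.

Emit:
{"name": "step_arm", "arguments": {
  "deltas": [0,0,-20,0,60,0,0,-20,0,60,0,0,-16,0,60,0,0,-8,0,60,0,0,-4,0,60,0,0,0,0,60,0,0,0,0,20,0,0,0,0,20,0,0,0,0,20,0,0,0,0,20]
}}

```text
time: 9.05
tool_pos: [584.8, -266.4, 19.8]
tcp_rot: [3.141, -0.0, 0.316]
contact_force: [0.5, -1.6, 1.5]
grip_width: 29.2
finger_force: 30.0
```

```bash
python3 -c "
from h import *
for i in range(3):
    capture('top');o=get_obs();print(o['tool_pos'].round(1),o['grip_width'].round(1))"
```

```text
Traceback (most recent call last):
AttributeError: 'float' object has no attribute 'round'
```

```bash
python3 -c "
from h import *
for i in range(3):
    capture('top');o=get_obs();print(np.round(o['tool_pos'],1),o['grip_width'],np.round(o['tcp_rot'],3),np.round(o['joint_positions'],4))"
```

```text
[ 584.8 -266.4   19.9] 29.737755864217622 [ 3.141 -0.     0.316] [-5.4650e-01  7.6190e-01  1.4038e+00 -3.0000e-04  9.7510e-01  7.0870e-01]
[ 584.8 -266.3   19.8] 29.481250456216785 [ 3.141 -0.     0.316] [-5.4640e-01  7.6190e-01  1.4038e+00 -3.0000e-04  9.7500e-01  7.0870e-01]
[ 584.8 -266.4   19.9] 29.241755706330743 [ 3.141 -0.     0.316] [-5.4650e-01  7.6180e-01  1.4038e+00 -3.0000e-04  9.7500e-01  7.0870e-01]
```

Emit:
{"name": "step_arm", "arguments": {
  "deltas": [0,0,0,0,45,0,0,0,0,45,-1,0,-4,0,45,0,0,0,0,20,0,0,0,0,20,0,0,0,0,20,0,0,0,0,20,0,0,10,0,20,0,0,20,0,20,0,0,20,0,20]
}}

```text
time: 10.5
tool_pos: [583.6, -266.0, 66.6]
tcp_rot: [3.141, -0.0, 0.316]
contact_force: [-0.2, -0.4, -2.0]
grip_width: 29.2
finger_force: 30.0
```

Emit:
{"name": "step_arm", "arguments": {
  "deltas": [0,0,22,0,20,0,0,22,0,20,-2,35,0,1.6,20,-2,35,0,1.6,20,-2,35,0,1.6,20,-2,35,0,1.6,20,-2,35,0,1.6,20,-2.8,37.8,0,1.6,20,0,0,0,0,20,0,0,0,0,20]
}}

```text
time: 11.75
tool_pos: [571.1, -53.6, 110.1]
tcp_rot: [3.141, -0.001, 0.484]
contact_force: [-0.1, 0.5, -2.8]
grip_width: 29.6
finger_force: 30.0
```

```bash
python3 - <<'E'
from fit import *
S1=snap('scene','s3.png');T1=snap('top','t3.png')
M=np.zeros((600,800,3),np.uint8)
M[:300,:400]=cv2.resize(T1[180:300,200:360],(400,300),interpolation=2);M[:300,400:]=cv2.resize(S1[130:250,200:360],(400,300),interpolation=2)
cv2.imwrite('pics/c3.png',M[:300,:,::-1])
o=get_obs();print(o['tool_pos'],o['tcp_rot'])
E
```

```text
[571.00997842 -54.24541198 109.8481647 ] [ 3.14087220e+00 -3.10413527e-04  4.82275987e-01]
```

View pics/c3.png

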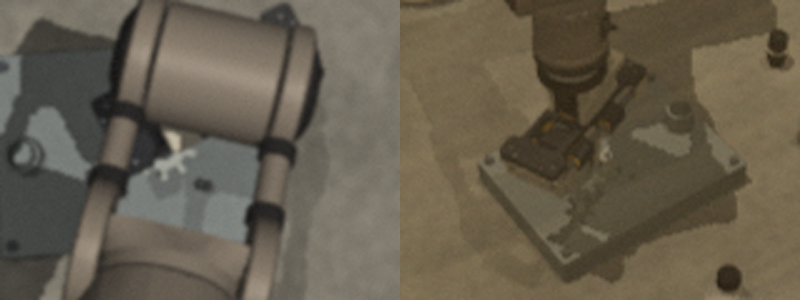

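The gear is held over shaft 3, but the arm hides most of it. I'll lower it by feel.

Emit:
{"name": "step_arm", "arguments": {
  "deltas": [0,0,-8,0,20,0,0,-6,0,20,0,0,-3,0,20,0,0,-3,0,20,0,0,-3,0,20,0,0,-3,0,20,0,0,0,0,20,0,0,0,0,20,0,0,0,0,20,0,0,0,0,20]
}}

```text
time: 13.1
tool_pos: [570.8, -53.3, 83.7]
tcp_rot: [3.141, -0.0, 0.483]
contact_force: [0.2, -0.4, -2.1]
grip_width: 29.5
finger_force: 30.0
```

Emit:
{"name": "step_arm", "arguments": {
  "deltas": [0,0,-4,0,20,0,0,-4,0,20,0,0,-4,0,20,0,0,-3,0,20,0,0,-3,0,20,0,0,-3,0,20,0,0,-3,0,20,0,0,0,0,20,0,0,0,0,20,0,0,0,0,20]
}}

```text
time: 14.35
tool_pos: [570.9, -53.3, 59.7]
tcp_rot: [3.141, -0.0, 0.483]
contact_force: [-0.0, -0.1, -1.7]
grip_width: 29.2
finger_force: 30.0
```

Emit:
{"name": "step_arm", "arguments": {
  "deltas": [0,0,-2,0,20,0,0,-1.5,0,20,0,0,-1,0,20,0,0,0,0,20,0,0,0,0,50,0,0,0,0,50,0,0,0,0,50,0,0,10,0,50,0,0,25,0,50,0,0,30,0,50]
}}

```text
time: 15.6
tool_pos: [570.6, -53.2, 121.0]
tcp_rot: [-3.141, 0.0, 0.483]
contact_force: [0.1, 0.2, 0.8]
grip_width: 50.1
finger_force: 0.0
```

```bash
cat > g.py <<'E'
from fit import *
import sys
n=sys.argv[1]; ims={'top':snap('top',f't{n}.png'),'scene':snap('scene',f's{n}.png')}
ys=np.deg2rad(np.arange(0,36,9))
L=[('B',566.8,-390.6),('C',447.2,-376.)]
for nm,x,y in L:
    if nm in sys.argv[2]:
        for k in ('top','scene'):
            p,f=fit(gear,{k:ims[k]},(x,y),15,ys); print(nm,k,p[:2].round(1),(np.rad2deg(p[2])%36).round(1),round(f,3))
if 'S' in sys.argv[2]:
    for sh,(x,y) in {'s3':(570.8,-53.2),'s2':(486.1,-59.3),'s0':(564.5,31.7)}.items():
        for z in(40,52):
            for k in ims:
                p,f=fit(lambda p:gear(p,z),{k:ims[k]},(x,y),50,ys); print(sh,z,k,p[:2].round(1),(np.rad2deg(p[2])%36).round(1),round(f,3))
E
python3 g.py 4 BC
```

```text
B top [ 567.4 -391.3] 12.1 0.128
B scene [ 565.8 -390.1] 11.8 0.352
C top [ 448.1 -376.4] 3.6 0.141
C scene [ 446.3 -375.1] 3.5 0.293
```

Emit:
{"name": "step_arm", "arguments": {
  "deltas": [0,-48,0,0,60,0,-48,0,0,60,0,-48,0,0,60,0,-48,0,0,60,-1,-48,-15,0,60,-1,-48,-20,0,60,-2,-49.6,-20,0,60,0,0,-20,0,60,0,0,-10,0,60,0,0,0,0,60]
}}

```text
time: 16.95
tool_pos: [566.5, -389.9, 34.2]
tcp_rot: [-3.14, 0.001, 0.484]
contact_force: [-1.0, -0.6, -0.1]
grip_width: 60.1
finger_force: 0.0
```

Emit:
{"name": "step_arm", "arguments": {
  "deltas": [0,0,-12,0,60,0,0,-8,0,60,0,0,0,0,60,0,0,0,0,20,0,0,0,0,20,0,0,0,0,20,0,0,0,0,20,0,0,0,0,20,0,0,0,0,20,0,0,0,0,20]
}}

```text
time: 18.2
tool_pos: [566.8, -390.9, 15.3]
tcp_rot: [3.141, -0.0, 0.483]
contact_force: [-1.4, 0.1, 3.1]
grip_width: 29.1
finger_force: 30.0
```

Emit:
{"name": "step_arm", "arguments": {
  "deltas": [0,0,10,0,20,0,0,25,0,20,-10,41,30,0,20,-10,41,30,0,20,-10,41,0,-1.9,20,-10,41,0,-1.9,20,-10,41,0,-1.9,20,-10,41,0,-1.9,20,-10,41,0,0,20,-10.7,44.5,0,0,20]
}}

```text
time: 19.45
tool_pos: [485.8, -58.2, 110.4]
tcp_rot: [3.141, -0.001, 0.35]
contact_force: [0.6, -0.6, -2.0]
grip_width: 29.1
finger_force: 30.0
```

Emit:
{"name": "step_arm", "arguments": {
  "deltas": [0,0,0,0,20,0,0,-8,0,20,0,0,-6,0,20,0,0,-3,0,20,0,0,-3,0,20,0,0,-3,0,20,0,0,-3,0,20,0,0,0,0,20,0,0,0,0,20,0,0,0,0,20]
}}

```text
time: 20.7
tool_pos: [486.2, -59.4, 84.2]
tcp_rot: [3.141, -0.0, 0.351]
contact_force: [-0.5, -0.3, -1.6]
grip_width: 29.2
finger_force: 30.0
```

Emit:
{"name": "step_arm", "arguments": {
  "deltas": [0,0,-4,0,20,0,0,-4,0,20,0,0,-4,0,20,0,0,-3,0,20,0,0,-3,0,20,0,0,-3,0,20,0,0,-3,0,20,0,0,-2,0,20,0,0,0,0,20,0,0,0,0,20]
}}

```text
time: 21.95
tool_pos: [486.1, -59.4, 58.1]
tcp_rot: [3.141, -0.0, 0.351]
contact_force: [0.0, 0.8, -1.3]
grip_width: 29.2
finger_force: 30.0
```

Emit:
{"name": "step_arm", "arguments": {
  "deltas": [0,0,-1.5,0,20,0,0,-1,0,20,0,0,0,0,20,0,0,0,0,50,0,0,0,0,50,0,0,0,0,50,0,0,10,0,50,0,0,25,0,50,0,0,30,0,50,0,0,0,0,50]
}}

```text
time: 23.2
tool_pos: [487.7, -59.8, 123.1]
tcp_rot: [3.138, -0.004, 0.351]
contact_force: [-0.1, -0.6, -0.3]
grip_width: 50.2
finger_force: 0.0
```

```bash
python3 g.py 5 C
```

```text
C top [ 448.1 -376.4] 3.6 0.14
C scene [ 446.1 -375. ] 3.5 0.288
```

Emit:
{"name": "step_arm", "arguments": {
  "deltas": [-5,-45,0,0,60,-5,-45,0,0,60,-5,-45,0,0,60,-5,-45,0,0,60,-6,-45,-15,0,60,-6,-45,-20,0,60,-6.8,-46.6,-20,0,60,0,0,-20,0,60,0,0,-10,0,60,0,0,0,0,60]
}}

```text
time: 24.55
tool_pos: [446.8, -374.8, 34.4]
tcp_rot: [-3.139, 0.001, 0.351]
contact_force: [0.0, 0.1, -0.5]
grip_width: 60.2
finger_force: 0.0
```

Emit:
{"name": "step_arm", "arguments": {
  "deltas": [0,0,-12,0,60,0,0,-8,0,60,0,0,0,0,60,0,0,0,0,20,0,0,0,0,20,0,0,0,0,20,0,0,0,0,20,0,0,0,0,20,0,0,0,0,20,0,0,0,0,20]
}}

```text
time: 25.8
tool_pos: [447.3, -376.0, 15.7]
tcp_rot: [3.141, -0.0, 0.351]
contact_force: [0.2, -0.3, 2.1]
grip_width: 29.5
finger_force: 30.0
```

Emit:
{"name": "step_arm", "arguments": {
  "deltas": [0,0,10,0,20,0,0,25,0,20,14,50,32,0,20,15,51,32,0,20,15,51,0,0.7,20,15,51,0,0,20,15,51,0,0,20,15,51,0,0,20,15,51,0,0,20,13.2,51.5,0,0,20]
}}

```text
time: 27.05
tool_pos: [564.6, 33.3, 114.7]
tcp_rot: [3.141, 0.0, 0.363]
contact_force: [0.6, -1.1, -3.0]
grip_width: 29.4
finger_force: 30.0
```

Emit:
{"name": "step_arm", "arguments": {
  "deltas": [0,0,0,0,20,0,0,-10,0,20,0,0,-8,0,20,0,0,-3,0,20,0,0,-3,0,20,0,0,-3,0,20,0,0,-3,0,20,0,0,0,0,20,0,0,0,0,20,0,0,0,0,20]
}}

```text
time: 28.3
tool_pos: [564.6, 31.6, 84.7]
tcp_rot: [3.141, -0.0, 0.363]
contact_force: [-0.1, 0.3, -2.9]
grip_width: 29.4
finger_force: 30.0
```

Emit:
{"name": "step_arm", "arguments": {
  "deltas": [0,0,-4,0,20,0,0,-4,0,20,0,0,-4,0,20,0,0,-3,0,20,0,0,-3,0,20,0,0,-3,0,20,0,0,-3,0,20,0,0,-2,0,20,0,0,0,0,20,0,0,0,0,20]
}}

```text
time: 29.55
tool_pos: [564.5, 31.5, 58.6]
tcp_rot: [3.141, -0.0, 0.363]
contact_force: [0.3, 0.3, -2.5]
grip_width: 29.4
finger_force: 30.0
```

Emit:
{"name": "step_arm", "arguments": {
  "deltas": [0,0,-1.5,0,20,0,0,-1,0,20,0,0,0,0,20,0,0,0,0,50,0,0,0,0,50,0,0,0,0,50,0,0,10,0,50,0,0,25,0,50,0,0,40,0,50,0,0,20,0,50]
}}

```text
time: 30.8
tool_pos: [565.5, 31.5, 154.1]
tcp_rot: [3.14, -0.004, 0.363]
contact_force: [0.7, -0.5, -0.7]
grip_width: 49.9
finger_force: 0.0
```

Emit:
{"name": "step_arm", "arguments": {
  "deltas": [-10,26,0,0,60,-10,28,0,0,60,-10,28,0,0,60,-11,28,0,0,60,-11,28,0,0,60,-11,28,0,0,60,-11,28,0,0,60,-11,28,0,0,60,0,0,0,0,60,0,0,0,0,60]
}}

```text
time: 32.05
tool_pos: [479.8, 253.1, 151.5]
tcp_rot: [3.141, -0.001, 0.363]
contact_force: [-0.4, -1.3, 0.7]
grip_width: 60.2
finger_force: 0.0
```

```bash
python3 g.py 6 S; python3 - <<'E'
from fit import *
ld=lambda f:cv2.imread('pics/'+f)[:,:,::-1]
T1,S1=ld('t6.png'),ld('s6.png')
for k,im in(('top',T1),('scene',S1)): print(k,fit(bung,{k:im},(457.5,311),30,None,12),fit(stop,{k:im},(621,305),80,None,14,red))
M=np.zeros((600,800,3),np.uint8)
M[:300,:400]=cv2.resize(T1[180:300,200:360],(400,300),interpolation=2);M[:300,400:]=cv2.resize(S1[130:250,200:360],(400,300),interpolation=2)
M[300:,:400]=cv2.resize(T1[160:280,70:230],(400,300));M[300:,400:]=cv2.resize(S1[100:220,280:440],(400,300))
cv2.imwrite('pics/c6.png',M[:,:,::-1]); print(get_obs()['tool_pos'])
E
```

```text
s3 40 top [571.4 -55.5] 3.4 0.638
s3 40 scene [568.6 -52.4] 2.8 0.857
s3 52 top [570.8 -54.8] 3.6 0.638
s3 52 scene [577.4 -57. ] 3.1 0.856
s2 40 top [487.3 -61.6] 4.3 0.617
s2 40 scene [484.9 -59.5] 3.5 0.786
s2 52 top [487.6 -61.2] 3.2 0.616
s2 52 scene [494.7 -63.8] 3.7 0.785
s0 40 top [565.6  29.7] 4.3 0.563
s0 40 scene [563.1  32.7] 4.4 0.851
s0 52 top [565.  29.] 4.2 0.564
s0 52 scene [571.5  27.6] 4.6 0.851
top (array([471.72645986, 303.13506097]), np.float64(0.6725259653454088)) (array([620.49634947, 302.41116356]), np.float64(0.0645795445154701))
scene (array([452.52703857, 313.81488037]), np.float64(0.4315786014393093)) (array([626.27207047, 301.98349467]), np.float64(0.05127188103468526))
[479.95222562 252.70684456 151.28484634]
```

View pics/c6.png

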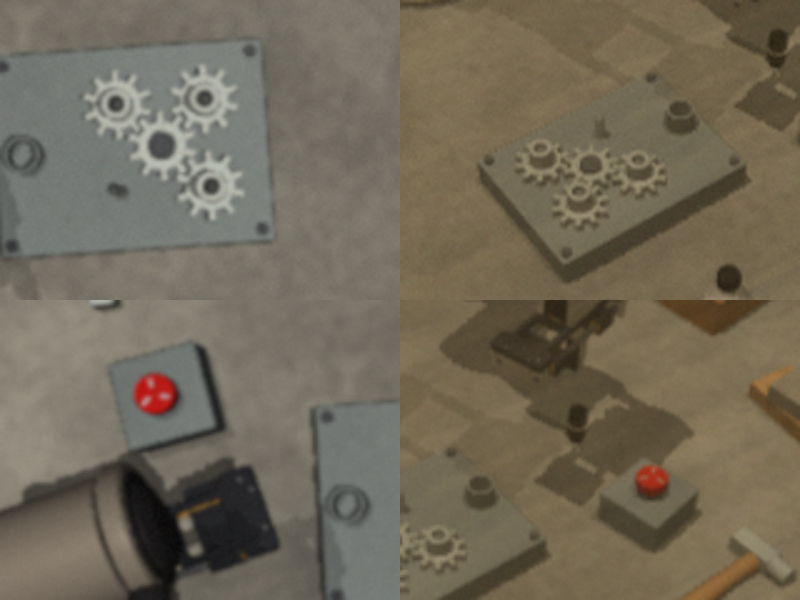

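All three gears look seated: the scene-camera fits agree with an underside at z=40 and not at 52. The bung and the latched button are unmoved, so the bung is next.

Emit:
{"name": "step_arm", "arguments": {
  "deltas": [-11,29,0,0,60,-11.4,28.8,-20,0,60,0,0,-30,0,60,0,0,-30,0,60,0,0,-20,0,60,0,0,-12,0,60,0,0,-6,0,60,0,0,0,0,60,0,0,0,0,60,0,0,0,0,60]
}}

```text
time: 33.4
tool_pos: [457.4, 311.5, 33.7]
tcp_rot: [-3.142, -0.001, 0.363]
contact_force: [0.7, -0.6, -0.3]
grip_width: 60.1
finger_force: 0.0
```

Emit:
{"name": "step_arm", "arguments": {
  "deltas": [0,0,0,0,15,0,0,0,0,15,0,0,0,0,15,0,0,0,0,15,0,0,0,0,15,0,0,0,0,15,0,0,0,0,15,0,0,10,0,15,0,0,25,0,15,0,0,0,0,15]
}}

```text
time: 34.65
tool_pos: [458.4, 312.0, 70.2]
tcp_rot: [-3.141, -0.005, 0.363]
contact_force: [0.1, -0.2, -0.8]
grip_width: 25.8
finger_force: 29.7
```

Emit:
{"name": "step_arm", "arguments": {
  "deltas": [0,0,20,0,15,0,0,25,0,15,0,0,10,0,15,14,-47,0,0,15,14,-47,0,0,15,15,-47,0,0,15,14.8,-49.4,0,0,15,0,0,-10,0,15,0,0,-8,0,15,0,0,0,0,15]
}}

```text
time: 35.9
tool_pos: [513.7, 122.0, 103.9]
tcp_rot: [-3.141, 0.002, 0.364]
contact_force: [-0.5, 0.3, -0.8]
grip_width: 25.3
finger_force: 29.7
```

Emit:
{"name": "step_arm", "arguments": {
  "deltas": [0,0,-4,0,15,0,0,-3,0,15,0,0,-3,0,15,0,0,-3,0,15,0,0,-2,0,15,0,0,-2,0,15,0,0,0,0,15,0,0,0,0,15,0,0,0,0,15,0,0,0,0,15]
}}

```text
time: 37.15
tool_pos: [515.0, 120.9, 88.1]
tcp_rot: [3.141, -0.0, 0.363]
contact_force: [1.2, -0.6, -1.4]
grip_width: 25.3
finger_force: 29.6
```

Emit:
{"name": "step_arm", "arguments": {
  "deltas": [0,0,-1,0,15,0,0,0,0,15,0,0,-1,0,15,0,0,0,0,15,0,0,-0.5,0,15,0,0,0,0,15,0,0,0,0,15,0,0,0,0,15,0,0,0,0,15,0,0,0,0,15]
}}

```text
time: 38.4
tool_pos: [515.2, 120.9, 85.7]
tcp_rot: [3.141, -0.001, 0.363]
contact_force: [4.1, -0.3, 3.2]
grip_width: 25.4
finger_force: 29.7
```

Emit:
{"name": "step_arm", "arguments": {
  "deltas": [0.8,0,0,0,15,0,0,0,0,15,0,0,-0.7,0,15,0,0,0,0,15,0,0,-0.7,0,15,0,0,0,0,15,0,0,0,0,15,0,0,0,0,15,0,0,0,0,15,0,0,0,0,15]
}}

```text
time: 39.65
tool_pos: [515.7, 121.0, 84.1]
tcp_rot: [3.142, 0.0, 0.363]
contact_force: [2.8, 0.0, 3.8]
grip_width: 25.1
finger_force: 29.7
```

Emit:
{"name": "step_arm", "arguments": {
  "deltas": [0.6,0,0,0,15,0,0,0,0,15,0,0,-0.8,0,15,0,0,0,0,15,0,0,-0.7,0,15,0,0,0,0,15,0,0,0,0,15,0,0,0,0,15,0,0,0,0,15,0,0,0,0,15]
}}

```text
time: 40.9
tool_pos: [516.2, 121.1, 83.3]
tcp_rot: [3.142, -0.0, 0.363]
contact_force: [-0.2, 0.5, 10.4]
grip_width: 25.6
finger_force: 29.8
```

Emit:
{"name": "step_arm", "arguments": {
  "deltas": [0,0,-0.8,0,15,0,0,0,0,15,0,0,0,0,15,0,0,0,0,45,0,0,0,0,45,0,0,0,0,45,0,0,15,0,60,0,0,30,0,60,0,0,30,0,60,0,0,0,0,60]
}}

```text
time: 42.15
tool_pos: [517.8, 121.1, 159.9]
tcp_rot: [3.14, -0.005, 0.363]
contact_force: [-0.1, 0.3, -1.1]
grip_width: 60.2
finger_force: 0.0
```

Emit:
{"name": "step_arm", "arguments": {
  "deltas": [3,30,0,0,80,3,30,0,0,80,3,30,0,0,80,3,30,0,0,80,3,0,0,0,80,0,0,0,0,80,0,0,0,0,80,0,0,0,0,80,0,0,0,0,80,0,0,0,0,80]
}}

```text
time: 43.4
tool_pos: [531.3, 240.8, 156.9]
tcp_rot: [3.141, -0.0, 0.363]
contact_force: [-0.1, 0.9, -0.5]
grip_width: 80.1
finger_force: 0.0
```

```bash
python3 - <<'E'
from fit import *
T1,S1=snap('top','t7.png'),snap('scene','s7.png')
M=np.zeros((600,800,3),np.uint8)
M[:300,:400]=cv2.resize(T1[180:300,180:340],(400,300),interpolation=2);M[:300,400:]=cv2.resize(S1[150:210,270:350],(400,300),interpolation=2)
M[300:,:400]=cv2.resize(T1[160:280,70:230],(400,300));M[300:,400:]=cv2.resize(S1[120:240,200:360],(400,300))
for x,y in((516.2,121.1),):
    print([proj('scene',[x,y,z])[0].round(1) for z in(40,70,82,104)])
cv2.imwrite('pics/c7.png',M[:,:,::-1]); print(get_obs()['tool_pos'])
E
```

```text
[array([311.5, 180.3]), array([311.7, 173.7]), array([311.7, 171. ]), array([311.8, 166.1])]
[531.26997713 240.89359907 156.86409795]
```

View pics/c7.png

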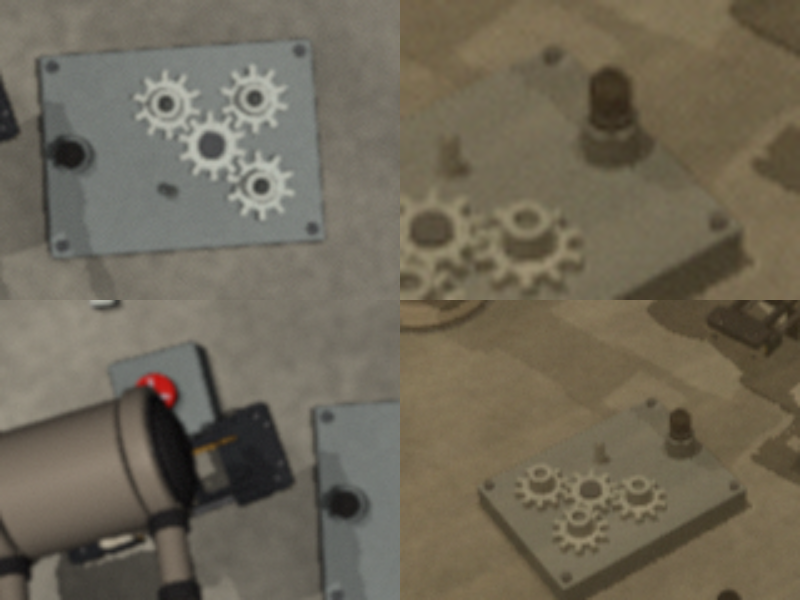

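Emit:
{"name": "step_arm", "arguments": {
  "deltas": [22,16,0,10,80,22,16,0,10,80,22,16,0,10,80,23.7,16.8,0,10,80,0,0,-15,0,80,0,0,-25,0,80,0,0,-20,0,80,0,0,-5,0,80,0,0,0,0,80,0,0,0,0,80]
}}

```text
time: 44.75
tool_pos: [621.3, 305.8, 92.9]
tcp_rot: [3.14, -0.001, 1.06]
contact_force: [-0.3, -1.1, 0.4]
grip_width: 80.0
finger_force: 0.0
```

Emit:
{"name": "step_arm", "arguments": {
  "deltas": [0,0,-15,0,80,0,0,-12,0,80,0,0,-6,0,80,0,0,-2.5,0,80,0,0,0,0,30,0,0,0,0,30,0,0,0,0,30,0,0,0,0,30,0,0,0,0,30,0,0,0,0,30]
}}

```text
time: 46.0
tool_pos: [619.9, 306.5, 56.4]
tcp_rot: [-3.14, 0.0, 1.062]
contact_force: [-4.7, 2.7, 2.7]
grip_width: 39.0
finger_force: 30.0
```

Emit:
{"name": "step_arm", "arguments": {
  "deltas": [-1.4,0.7,0,0,30,0,0,0,-8,30,0,0,0,-8,30,0,0,0,-8,30,0,0,0,-8,30,0,0,0,-8,30,0,0,0,-8,30,0,0,0,-7,30,0,0,0,0,30,0,0,0,0,30]
}}

```text
time: 47.25
tool_pos: [619.2, 306.8, 56.4]
tcp_rot: [-3.141, 0.0, 0.104]
contact_force: [-3.6, 3.2, 4.0]
grip_width: 39.3
finger_force: 30.0
```

Emit:
{"name": "step_arm", "arguments": {
  "deltas": [0,0,0,0,80,0,0,0,0,80,0,0,0,0,80,0,0,0,0,80,0,0,15,0,80,0,0,30,0,80,0,0,40,0,80,-20,-30,20,0,80,-30,-40,0,0,80,-40,-30,0,0,80]
}}

```text
time: 48.5
tool_pos: [529.4, 205.1, 162.8]
tcp_rot: [3.141, -0.003, 0.101]
contact_force: [0.8, -0.8, 0.3]
grip_width: 80.1
finger_force: 0.0
```

Emit:
{"name": "step_arm", "arguments": {
  "deltas": [-40,10,10,0,80,-40,10,10,0,80,-30,10,10,0,80,0,10,10,0,80,0,0,0,0,80,0,0,0,0,80,0,0,0,0,80,0,0,0,0,80,0,0,0,0,80,0,0,0,0,80]
}}

```text
time: 49.75
tool_pos: [419.6, 246.4, 201.2]
tcp_rot: [3.141, 0.0, 0.101]
contact_force: [-0.6, -0.2, 0.6]
grip_width: 80.1
finger_force: 0.0
```

```bash
python3 - <<'E'
from fit import *
T1,S1=snap('top','t8.png'),snap('scene','s8.png')
print(fit(stop,{'scene':S1},(621,305),80,None,14,red))
for z in(76,84):print(z,fit(lambda p:stop(p,z),{'top':T1,'scene':S1},(621,305),80,None,14,red))
cv2.imwrite('pics/c8.png',np.hstack([cv2.resize(T1,(400,300)),cv2.resize(S1,(400,300))])[:,:,::-1]); print(get_obs()['tool_pos'])
E
```

```text
(array([619.87921143, 307.80691528]), np.float64(0.054868481401329064))
76 (array([620.68161455, 308.46389965]), np.float64(0.30732356632921354))
84 (array([621.4145443, 305.7939233]), np.float64(0.12996637635211972))
[419.56308675 246.41713271 201.30506888]
```

View pics/c8.png

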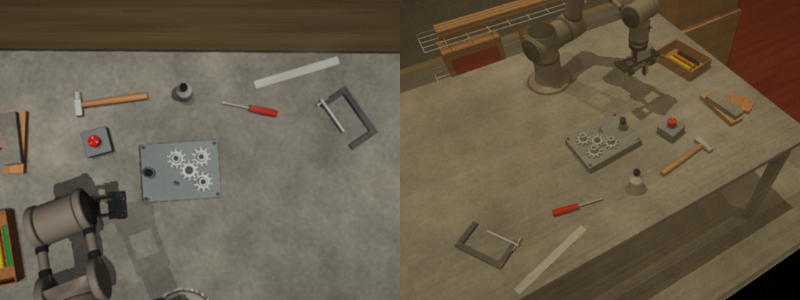

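The button is up again and everything else is in place. One last check of the bung depth before I hand in.

```bash
python3 - <<'E'
from fit import *
ims={'top':cv2.imread('pics/t8.png')[:,:,::-1],'scene':cv2.imread('pics/s8.png')[:,:,::-1]}
def m(d):
    def f(p):
        x,y=p;b=70-d
        return [('h',np.r_[circ(x,y,40,18),circ(x,y,70,18)]),('h',np.r_[circ(x,y,70,14+0*d),circ(x,y,b+30,17)]),('h',np.r_[circ(x,y,b+30,13),circ(x,y,b+52,13)]),('f',circ(x,y,b+52,13))]
    return f
for d in range(11,24,2):
    print(d,*[(p.round(1),round(f,3)) for k in ims for p,f in [fit(m(d),{k:ims[k]},(516,121),85,None,11)]])
E
```

```text
11 (array([516.5, 120.2]), np.float64(0.216)) (array([524.4, 116.2]), np.float64(0.141))
13 (array([516.7, 120.4]), np.float64(0.216)) (array([522.5, 117. ]), np.float64(0.145))
15 (array([516.7, 120.6]), np.float64(0.217)) (array([521.4, 118.2]), np.float64(0.143))
17 (array([516.8, 120.9]), np.float64(0.216)) (array([519.9, 119. ]), np.float64(0.144))
19 (array([516.7, 121.1]), np.float64(0.216)) (array([518.7, 119.8]), np.float64(0.145))
21 (array([516.7, 121.4]), np.float64(0.216)) (array([516.8, 120.9]), np.float64(0.149))
23 (array([516.7, 121.6]), np.float64(0.216)) (array([515.3, 121.3]), np.float64(0.151))
```

```bash
python3 -c "
from plant import *
print(close_job())"
```

```text
the job is handed in; nothing more can be done
None
```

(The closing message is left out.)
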